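Rinsed tin into the pedal caddy

ROBOT

A 6-joint arm with a two-finger parallel gripper is mounted at the origin on the work surface. World frame = base frame: x ahead of the robot, y to its left, z up, the work surface at z = 0. Lengths are in m, angles in rad, forces in N, time in s.
With the tool pointing down it reaches from about 0.35 to 1 m from the base axis. Payload 7.1 kg.
Tool frame: the origin (TCP) lies on the centre line of the jaws, within the pads' length; the fingertips stand 17 mm ahead of it and the grasp point (between the pads) lies 2 mm behind it (finger_overhang is the z of the fingertips in the tool frame, in m); z points along the fingers, y is the direction in which the jaws open and shut (so a half turn about z gives the same grasp; the last joint's range is limited). The gripper opens to 85 mm and grips with 20 to 120 N. Pads are 22 mm wide; open, the fingers measure 114 mm over their backs; the gripper's body (76 mm by 85 mm) begins 54 mm behind the grasp point. The pads swing forward as they close: fully open they stand 13 mm farther back than shut.
Start: joints at [-1.289, 0.423, 1.63, -0, 1.089, -0.019], TCP at [0.185, -0.597, 0.222] pointing down, gripper open.
Joint ranges: [-3, 3], [-0.9, 2.11], [0.09, 2.58], [-1.31, 4.45], [0.11, 2.69], [-2.54, 2.54]. Speed limits (rad/s): [2.39, 2.39, 3.01, 3.14, 3.14, 3.14].

INTERFACE

Orientations are given as a 3x3 rotation matrix whose columns are the frame's x, y, z axes.
In Python, from plant import get_state, grab_frame, finish_job, regions_of, landmark_of, finger_overhang gives the robot as it stands.
- The arm moves only by the tool jog_arm, never from a script. Its argument "rows" is a list of rows, each an object with "jaw": the gripper command: -1 is fully open, 1 is shut, values between are in proportion; "delta_pos": the shift along the tool's x, y, z in mm, a list of three; "turn": the turn about the tool's z in rad. A call has exactly 5 rows; each row is the pose to reach, as a shift and turn from the pose commanded when the call began, along the tool's axes at that moment; what a row does not reach only later rows make up. A row lasts 1/8 s, in which the tool goes at most 62.5 mm and 10.7 degrees, less where a joint would pass 70% of its speed; a pose out of reach is approached as far as the arm can. A call with a gripper value outside its range is refused whole. The fingers move at their own pace and stop on an object; "squeeze" is the grip in N (left out, the last holds). Time passes only in rows, so rows that repeat a pose let the fingers close, or fill a call up. It gives the time, the measured TCP pose, the force and the opening at its end, in the units of the state.
- get_state(): the state, without advancing time (a new reading comes with each control period).
- grab_frame(name): name is "scene" or "top" or "wrist"; returns a dict with "pixels" (420x560x3 uint8, blue, green, red), "mtx" (3x3 intrinsics, pixels), "R" (3x3) and "t" (3): a world point X has camera coordinates R X + t. Camera axes: x right, y down, z forward; pixel columns grow to the right and rows downward; lengths in m; the calibration is good to about 2 mm. A picture is of the moment at which its call begins. There is no depth.
- finish_job(): hands the job in, once; it reports no verdict.
Trained networks look in a picture, given as the dict that the camera call returned (one of the last four; its "shot" number tells which), for a name from the list of things; names that differ only in an ending like _2 or _b are one class to them, and where a whole thing is asked for, a point or a joint stands for the part that bears it (a point fixed in the world has none). Each returns a list of dicts, best first, with "score" (0 to 1); they miss things now and then, are a little off and sometimes report something else, mostly with a low value. They report only what shows in the picture. A call takes as long as a camera call. They do not tell look-alikes from the thing itself.
- regions_of(picture, target): "region" (420x560 bool, what is visible of it).
- landmark_of(picture, target): "xyz" ([x, y, z] in m, in the coordinates of the camera as it stood for that picture, good to about 4 mm: a listed point, or the origin of a listed thing).
The state is a dict: "time_s": time; "q": joint angles; "dq": joint speeds; "joint_torque": joint torques, N m; "tcp_pos": TCP position; "ee_rot": TCP orientation; "force": force on the tool from outside, world axes, zero at the start; "wrist_torque": the same for the moment, N m; "finger_gap": finger opening in m.
Only numpy, scipy, OpenCV 4.12 (cv2) and the standard library are available. Lean on these libraries where they do the work, as an engineer would, in place of code of your own. Each camera call takes 0.05 s, during which the arm holds its last target. There are 200 camera calls.

TASK

Take the rinsed tin from its wooden rest and lay it on the sloping tray of the pedal caddy, so that it rolls down and lies against the shut lid, and let go of it. Then press the pedal down, gently and never with more than about 20 N, until it sits firmly on the rubber stop beneath it and the tin has rolled in under the raised lid, and ease the pedal slowly all the way back up so that the lid closes without a bang. Leave the other things on the bench where they are.

Things in the scene. Friction and masses are not known exactly. Their poses are not given: they have to be found in the camera images.
- tin: Empty closed aluminium tin, a cylinder 52 mm in diameter and 66 mm long, about 50 g, lying on its side. Origin at its very middle (on the axis, half-way along); its y axis runs along the cylinder's axis. At the start it lies on the wooden rest with its axis level, 37 mm above the bench.
- rest: Shallow V-shaped wooden rest fixed on the bench, 40 mm (x) by 80 mm (y), 17 mm high, along whose y axis the tin lies. Origin at the centre of its underside.
- bin: Bench-top pedal caddy, fixed: a grey plastic box 255 mm long (x), 140 mm wide (y), side walls 165 mm high. Its +x points from the pedal to the lid's hinge, z up. Origin on the bench under the middle of the shut lid's front edge: the box runs from x = -135 to +120 mm. From x = -135 to 0 its top is an open sloping tray 128 mm wide between the walls; from 0 to 120 is the bin under the lid.
- ramp_mid (a point): Point on the aluminium tray's surface, on its centre line, 70 mm up from the lid's front edge, 139 mm high. The tray slopes down to the lid (caddy's +x) by 12 degrees. A good place over which to lay the tin, its axis across the tray (along the caddy's y): there is room for a finger above and below it, and let go it rolls down by itself.
- lid: Steel lid of the bin, 126 x 138 mm, hinged along the far edge (120 mm from its origin). Origin: middle of its front edge, 165 mm high when shut (z axis then upright); it rises and tilts. From the front edge hangs a plate down to 131 mm that stops the tin, whose middle then lies 30 mm before it, 158 mm high. Up by 0.55 rad or more, it lets the tin roll in and drop to the bin's floor (6 mm high).
- pedal_turn (a joint): Angle (rad) of the pedal lever, 0 at rest (level), growing when pressed. It sticks out of the caddy's front (-x side), turning about a level pin 70 mm high at the caddy's x = -140 mm; a link raises the lid (lid angle = 2.6 x this). Spring and lid push it up with 4 to 9 N at the pad, more when deeper, differing by run. Let go, it springs up and the lid slams. On its stop it reads 0.23 to 0.45.
- pedal: The pedal: a steel arm that ends in a rubber pad. Origin on its pin, 70 mm high, at the caddy's x = -140 mm; axes as the caddy's while at rest.
- pad (a point): Middle of the upper face of the pedal's rubber pad, which is 46 mm (x) by 80 mm (y) and 8 mm thick; 110 mm from the pin, 74 mm above the bench at rest; moves with the pedal. Press here.
- stop: Rubber stop, a 20 mm wide upright rubber foot on an adjusting screw, hidden below the middle of the pad. Origin at the foot of the screw, 8 mm above the bench. How high it is screwed up differs from run to run and is not given: the pad's middle meets it after 25 to 43 mm of travel. Its rubber then gives about 0.15 mm per newton.
- bento: Bystander: closed red bento box, 116 x 178 x 57 mm. Origin at the centre of its underside.
- jar: Bystander: glass jar with a twist cap, 72 mm in diameter, 110 mm high. Origin at the centre of its underside.
- cup: Bystander: green plastic cup, 74 mm wide at the rim, 95 mm high. Origin at the centre of its underside.
- fork: Bystander: bamboo fork lying flat, about 170 mm long (its x axis), 5 mm thick. Origin at its middle, on the bench.
Not all that is in view belongs to the job. What is shaped like the tin but pink or red is not meant.

How it is judged:
By the outcome, as a careful person would: the job done as asked, in the order asked, and still so for the second after the job is handed in, with the robot touching nothing.
It also fails if it takes over 67 s, if anything falls off the work surface, if the arm or the gripper's body presses on something with over 40 N, if the wrist force passes 120 N, or if a joint passes its speed limit or range.

## Working session

There is one attempt and no reset: what is moved stays moved. The work goes in short steps, Python scripts to look and compute and a tool call to move; the robot and the scene stay as the last step left them, time stands still between calls to the robot, and variables do not carry over. Pictures are saved under pics/ and viewed, about 8 in all and at most 12, crops included, and the job is handed in when it is done.

Besides the shell and the picture viewer there is one more tool, called as name(argument=value, ...) on one line, values as JSON. jog_arm: Moves the arm, as the interface text tells. Its arguments: {"type":"object","properties":{"rows":{"type":"array","items":{"type":"object","properties":{"jaw":{"type":"number"},"delta_pos":{"type":"array","items":{"type":"number"}},"turn":{"type":"number"}}}},"squeeze":{"type":"number"}},"required":["rows"]}

```bash
mkdir -p pics
cat > h.py <<'E'
import numpy as np, cv2
from plant import *
def world(p,xyz): return np.array(p["R"]).T@(np.array(xyz)-np.array(p["t"]))
def lm(p,n,k=3):
    for d in landmark_of(p,n)[:k]:
        w=world(p,d["xyz"]); c=np.array(p["mtx"])@np.array(d["xyz"]); print(n,round(d["score"],2),w.round(4),(c[:2]/c[2]).round())
E
python3 - <<'E'
from h import *
s=get_state(); print(s["time_s"],s["tcp_pos"],np.round(s["ee_rot"],3).tolist(),s["force"])
ps=[]
for c in("scene","top"):
    p=grab_frame(c); ps.append(p["pixels"]); print(c)
    for n in("tin","rest","bin","ramp_mid","lid","pad","pedal"): lm(p,n)
cv2.imwrite("pics/a.png",ps[0]);cv2.imwrite("pics/b.png",ps[1])
E
```

```text
0.0 [ 0.18503283 -0.59639973  0.22151338] [[0.955, 0.296, -0.0], [0.296, -0.955, 0.001], [-0.0, -0.002, -1.0]] [-0.41603115  0.91964805 -0.58646403]
scene
tin 0.79 [ 0.6018 -0.2586  0.023 ] [213. 290.]
tin 0.67 [ 0.4943 -0.2779  0.0386] [173. 269.]
tin 0.65 [ 0.3803 -0.3061  0.0259] [132. 259.]
rest 0.71 [ 0.4917 -0.2712  0.0016] [176. 278.]
bin 0.86 [0.7099 0.0092 0.0014] [320. 251.]
ramp_mid 0.86 [0.638  0.0094 0.1428] [297. 195.]
lid 0.62 [0.7094 0.0025 0.1621] [320. 201.]
pad 0.64 [0.4612 0.0188 0.0736] [245. 190.]
top
tin 0.9 [ 0.4913 -0.2726  0.0389] [372. 247.]
tin 0.67 [ 0.5958 -0.2582  0.0245] [366. 214.]
tin 0.62 [ 0.3742 -0.3092  0.0274] [383. 285.]
rest 0.45 [ 4.941e-01 -2.723e-01  3.000e-04] [369. 247.]
bin 0.81 [ 7.107e-01  2.800e-03 -1.000e-04] [285. 179.]
ramp_mid 0.68 [0.6375 0.012  0.1363] [282. 192.]
lid 0.76 [0.7084 0.0014 0.1649] [287. 167.]
pad 0.9 [0.4605 0.0152 0.0753] [280. 253.]
pad 0.59 [ 0.7257 -0.2517 -0.0015] [362. 177.]
pedal 0.97 [0.5646 0.0103 0.0728] [282. 220.]
pedal 0.69 [ 0.4927 -0.2751  0.0402] [372. 246.]
pedal 0.46 [0.639  0.0119 0.1343] [282. 192.]
```

Run:
```python
from h import *
a=cv2.imread("pics/a.png")
b=cv2.imread("pics/b.png")
cv2.imwrite("pics/c.png",cv2.resize(a[220:330,90:260],None,fx=4.5,fy=4.5,interpolation=cv2.INTER_CUBIC))
```

```text
(no output)
```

View pics/a.png

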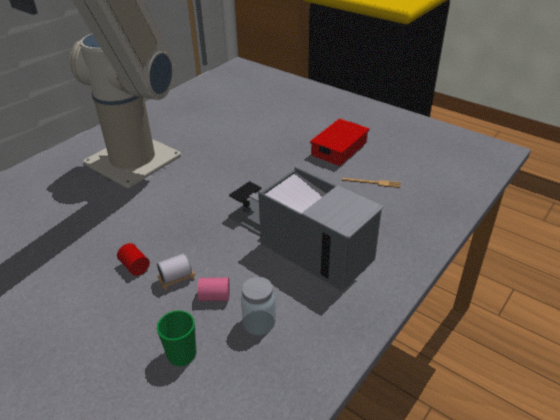

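View pics/b.png

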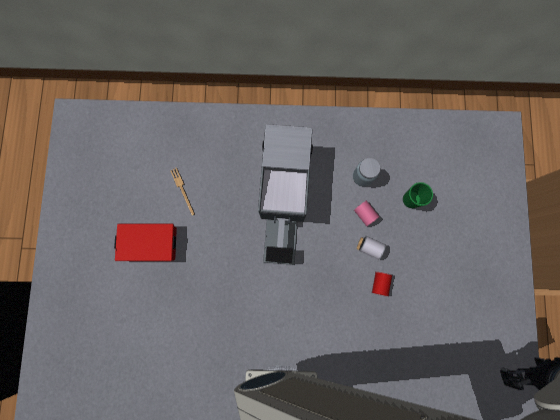

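View pics/c.png

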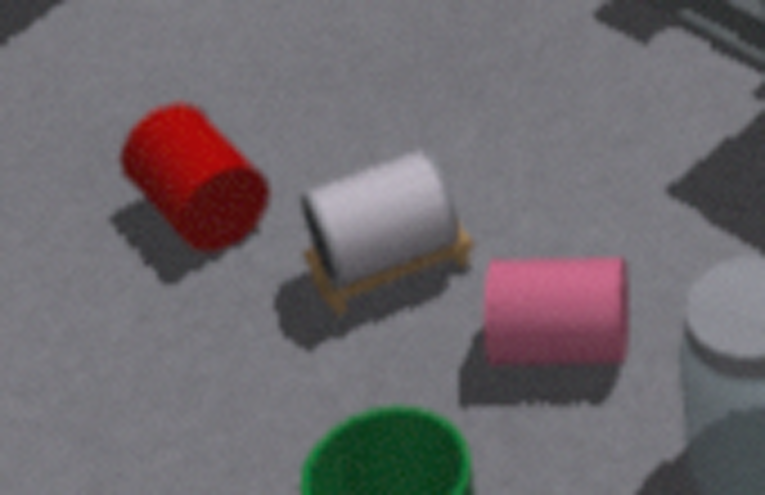

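The silver tin on the wooden rest at (173,269) in the scene view, or (372,247) in the top view, is the one meant. The red tin at (132,259) and the pink one at (213,290) lie directly on the bench and are decoys. The crop confirms the silver one sits on the rest. Next I'll measure its axis and the caddy's yaw, and work out the first move.

```bash
cat >> h.py <<'E'
def ray(p,uv,z):
    K=np.array(p["mtx"]);R=np.array(p["R"]);t=np.array(p["t"])
    d=R.T@np.linalg.solve(K,[uv[0],uv[1],1]);o=-R.T@t
    return o+d*(z-o[2])/d[2]
def rect(p,n,z,near=None):
    for r in regions_of(p,n)[:4]:
        m=r["region"].astype(np.uint8); c=max(cv2.findContours(m,0,2)[0],key=cv2.contourArea)
        w=np.array([ray(p,q[0],z)[:2] for q in c],np.float32)*1000
        (cx,cy),(a,b),an=cv2.minAreaRect(w); print(n,round(r["score"],2),"ctr",round(cx,1),round(cy,1),"size",round(a),round(b),"side-a yaw",round(an,1))
def plan(xyz,yaw_y):
    """tool-frame shift (mm) and turn to bring TCP to xyz, tool y along yaw (deg)"""
    s=get_state();R=np.array(s["ee_rot"]);d=R.T@(np.array(xyz)-s["tcp_pos"])*1000
    cur=np.degrees(np.arctan2(R[1,1],R[0,1])); dy=(yaw_y-cur+90)%180-90
    print("shift",d.round(1),"turn",round(-np.radians(dy),3),"cur yaw",cur.round(1))
E
python3 - <<'E'
from h import *
p=grab_frame("top"); rect(p,"tin",.04); rect(p,"rest",.01); rect(p,"pad",.074); rect(p,"lid",.165); rect(p,"bin",.16)
plan([.492,-.274,.16],-20)
E
```

```text
tin 0.95 ctr 380.8 -302.5 size 52 67 side-a yaw 79.1
tin 0.66 ctr 491.7 -273.0 size 75 56 side-a yaw 64.6
tin 0.55 ctr 600.3 -254.4 size 67 54 side-a yaw 38.9
pad 0.88 ctr 497.4 17.8 size 131 79 side-a yaw 1.6
lid 0.81 ctr 763.4 2.2 size 138 136 side-a yaw 87.2
bin 0.92 ctr 632.7 8.5 size 149 409 side-a yaw 87.2
shift [ 388.7 -217.5   62.3] turn -0.921 cur yaw -72.8
```

jog_arm(rows=[{"delta_pos": [60,-33,10],"turn": -0.17,"jaw": -1},{"delta_pos": [115,-65,20],"turn": -0.34,"jaw": -1},{"delta_pos": [170,-95,30],"turn": -0.51,"jaw": -1},{"delta_pos": [225,-126,40],"turn": -0.68,"jaw": -1},{"delta_pos": [280,-157,50],"turn": -0.827,"jaw": -1}], squeeze=25)

```text
time_s: 1.72
tcp_pos: [0.399, -0.3716, 0.1743]
ee_rot: [[0.424, 0.906, 0.001], [0.906, -0.424, -0.001], [-0.0, 0.001, -1.0]]
force: [0.9, -0.3, 0.5]
finger_gap: 0.0855
```

Run:
```python
from h import *
plan([.491,-.274,.16],-25.4)
```

```text
shift [127.4  41.9  14.3] turn 0.005 cur yaw -25.1
```

jog_arm(rows=[{"delta_pos": [50,16,5],"turn": 0,"jaw": -1},{"delta_pos": [95,31,10],"turn": 0,"jaw": -1},{"delta_pos": [127,42,14],"turn": 0,"jaw": -1},{"delta_pos": [127,42,14],"turn": 0,"jaw": -1},{"delta_pos": [127,42,14],"turn": 0,"jaw": -1}])

```text
time_s: 2.35
tcp_pos: [0.4897, -0.2765, 0.1603]
ee_rot: [[0.428, 0.904, -0.0], [0.904, -0.428, -0.0], [-0.0, -0.0, -1.0]]
force: [-0.4, -0.8, -0.3]
finger_gap: 0.0855
```

Run:
```python
from h import *
p=grab_frame("wrist"); cv2.imwrite("pics/d.png",p["pixels"]); lm(p,"tin"); lm(p,"rest"); rect(p,"tin",.05); plan([.491,-.274,.043],-25.4)
```

```text
tin 0.8 [ 0.4913 -0.2741  0.0378] [275. 200.]
tin 0.76 [ 0.6013 -0.2578  0.0282] [399. 116.]
tin 0.58 [ 0.3781 -0.3037  0.0259] [171. 280.]
tin 0.81 ctr 491.6 -274.4 size 78 51 side-a yaw 67.1
tin 0.79 ctr 598.0 -253.6 size 67 51 side-a yaw 38.6
tin 0.69 ctr 388.2 -297.4 size 54 81 side-a yaw 78.5
shift [3.400e+00 1.000e-01 1.174e+02] turn -0.001 cur yaw -25.5
```

View pics/d.png

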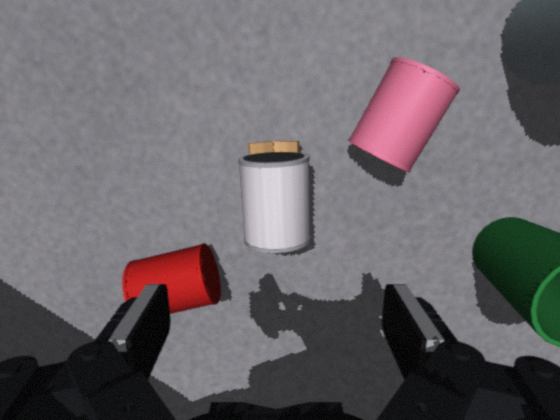

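The silver tin stands at (275,200), square to the jaws, with the red one at (172,280) and the pink at (404,113) clear to either side. I'm descending.

jog_arm(rows=[{"delta_pos": [3,0,40],"turn": 0.02,"jaw": -1},{"delta_pos": [3,0,80],"turn": 0.02,"jaw": -1},{"delta_pos": [3,0,105],"turn": 0.02,"jaw": -1},{"delta_pos": [3,0,117],"turn": 0.02,"jaw": -1},{"delta_pos": [3,0,117],"turn": 0.02,"jaw": -1}])

```text
time_s: 3.18
tcp_pos: [0.4909, -0.2737, 0.0429]
ee_rot: [[0.447, 0.894, -0.001], [0.894, -0.447, 0.001], [0.0, -0.001, -1.0]]
force: [-0.7, -0.1, -0.1]
finger_gap: 0.0859
```

jog_arm(rows=[{"delta_pos": [0,0,0],"turn": 0,"jaw": 0.0},{"delta_pos": [0,0,0],"turn": 0,"jaw": 0.6},{"delta_pos": [0,0,0],"turn": 0,"jaw": 1},{"delta_pos": [0,0,0],"turn": 0,"jaw": 1},{"delta_pos": [0,0,0],"turn": 0,"jaw": 1}], squeeze=25)

```text
time_s: 3.8
tcp_pos: [0.491, -0.2733, 0.0442]
ee_rot: [[0.446, 0.895, -0.001], [0.895, -0.446, 0.0], [-0.0, -0.001, -1.0]]
force: [-3.5, 0.8, 7.5]
finger_gap: 0.0354
```

The gap of 35 mm is less than the tin's 52 mm, so I'll look before lifting.

Run:
```python
from h import *
s=get_state(); print(s["finger_gap"],s["force"],s["tcp_pos"])
p=grab_frame("scene"); q=grab_frame("wrist"); lm(q,"tin");lm(p,"tin")
a=cv2.resize(p["pixels"][190:320,90:260],(523,400),interpolation=cv2.INTER_CUBIC)
b=cv2.resize(q["pixels"],(277,208)); b=cv2.copyMakeBorder(b,0,192,0,0,0)
cv2.imwrite("pics/e.png",np.hstack([a,b]))
```

```text
0.03535435519198904 [-3.53967738  0.81946521  7.51170025] [ 0.49100735 -0.27327867  0.04418444]
tin 0.75 [ 0.5999 -0.2579  0.0307] [479. 137.]
tin 0.73 [ 0.4937 -0.274   0.0401] [279. 274.]
tin 0.91 [ 0.3844 -0.3111  0.0264] [131. 261.]
tin 0.75 [ 0.492  -0.2789  0.0371] [172. 269.]
tin 0.74 [ 0.6056 -0.257   0.0229] [215. 290.]
```

View pics/e.png

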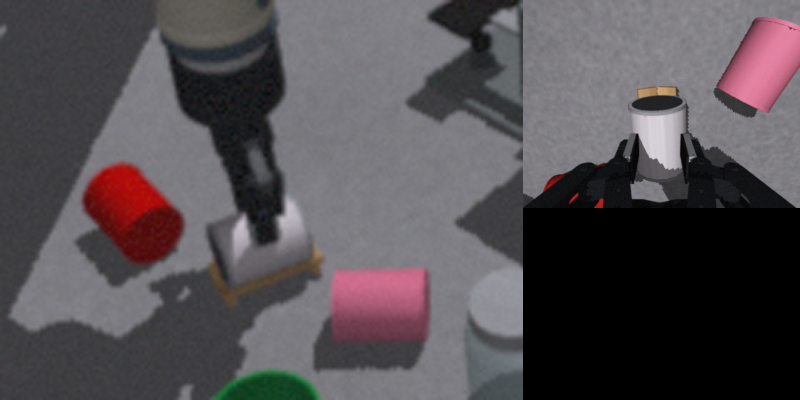

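The fingers sit on the upper shoulders of the tin at (655,140), too high, because the pads stand back while open. The tin is still on its rest. I'll reopen and check the overhang.

jog_arm(rows=[{"delta_pos": [0,0,0],"turn": 0,"jaw": 0.0},{"delta_pos": [0,0,0],"turn": 0,"jaw": -1},{"delta_pos": [0,0,0],"turn": 0,"jaw": -1},{"delta_pos": [0,0,0],"turn": 0,"jaw": -1},{"delta_pos": [0,0,0],"turn": 0,"jaw": -1}])

```text
time_s: 4.62
tcp_pos: [0.4914, -0.2734, 0.0432]
ee_rot: [[0.447, 0.895, -0.0], [0.895, -0.447, 0.0], [0.0, -0.0, -1.0]]
force: [0.9, -0.2, 0.0]
finger_gap: 0.0852
```

Run:
```python
from h import *
print(finger_overhang() if callable(finger_overhang) else finger_overhang)
s=get_state(); print(s["finger_gap"],s["force"],s["tcp_pos"])
q=grab_frame("wrist"); lm(q,"tin");rect(q,"tin",.045)
```

```text
0.017
0.08516221430758045 [ 0.86508355 -0.21261244  0.00347233] [ 0.49137425 -0.27344501  0.0431973 ]
tin 0.82 [ 0.6026 -0.2549  0.0287] [482. 127.]
tin 0.61 [ 0.4939 -0.2712  0.0399] [276. 269.]
tin 0.86 ctr 422.3 -298.1 size 55 24 side-a yaw 63.8
tin 0.8 ctr 490.3 -277.3 size 91 51 side-a yaw 67.2
```

jog_arm(rows=[{"delta_pos": [0,0,5],"turn": 0.02,"jaw": -1},{"delta_pos": [0,0,10],"turn": 0.02,"jaw": -0.3},{"delta_pos": [0,0,10],"turn": 0.02,"jaw": 0.2},{"delta_pos": [0,0,10],"turn": 0.02,"jaw": 0.4},{"delta_pos": [0,0,10],"turn": 0.02,"jaw": 0.6}], squeeze=20)

```text
time_s: 5.4
tcp_pos: [0.4913, -0.2734, 0.0332]
ee_rot: [[0.464, 0.886, -0.0], [0.886, -0.464, 0.0], [0.0, -0.0, -1.0]]
force: [-0.4, 0.2, 0.3]
finger_gap: 0.0482
```

jog_arm(rows=[{"delta_pos": [0,0,0],"turn": 0,"jaw": 0.8},{"delta_pos": [0,0,0],"turn": 0,"jaw": 1},{"delta_pos": [0,0,0],"turn": 0,"jaw": 1},{"delta_pos": [0,0,0],"turn": 0,"jaw": 1},{"delta_pos": [0,0,0],"turn": 0,"jaw": 1}])

```text
time_s: 6.02
tcp_pos: [0.4914, -0.2734, 0.0333]
ee_rot: [[0.465, 0.886, -0.0], [0.886, -0.465, 0.0], [0.0, -0.0, -1.0]]
force: [-0.7, 1.2, -0.2]
finger_gap: 0.0478
```

jog_arm(rows=[{"delta_pos": [0,0,0],"turn": 0,"jaw": -0.3},{"delta_pos": [0,0,0],"turn": 0,"jaw": -1},{"delta_pos": [0,0,0],"turn": 0,"jaw": -1},{"delta_pos": [0,0,6],"turn": 0,"jaw": -1},{"delta_pos": [0,0,11],"turn": 0,"jaw": -1}])

```text
time_s: 6.65
tcp_pos: [0.4913, -0.2734, 0.0218]
ee_rot: [[0.464, 0.886, -0.0], [0.886, -0.464, 0.0], [0.0, -0.0, -1.0]]
force: [0.2, 0.3, 0.5]
finger_gap: 0.0853
```

jog_arm(rows=[{"delta_pos": [0,0,0],"turn": 0,"jaw": -0.3},{"delta_pos": [0,0,0],"turn": 0,"jaw": 0.1},{"delta_pos": [0,0,0],"turn": 0,"jaw": 0.4},{"delta_pos": [0,0,0],"turn": 0,"jaw": 0.6},{"delta_pos": [0,0,0],"turn": 0,"jaw": 0.6}])

```text
time_s: 7.28
tcp_pos: [0.4909, -0.2732, 0.0225]
ee_rot: [[0.464, 0.886, -0.001], [0.886, -0.464, 0.0], [0.0, -0.001, -1.0]]
force: [-3.7, 1.1, 5.5]
finger_gap: 0.0521
```

Run:
```python
from h import *
q=grab_frame("wrist"); cv2.imwrite("pics/f.png",q["pixels"]); lm(q,"tin")
```

```text
tin 0.63 [ 0.4891 -0.2744  0.0358] [271. 298.]
tin 0.61 [ 0.6008 -0.2598  0.0267] [505. 141.]
```

View pics/f.png

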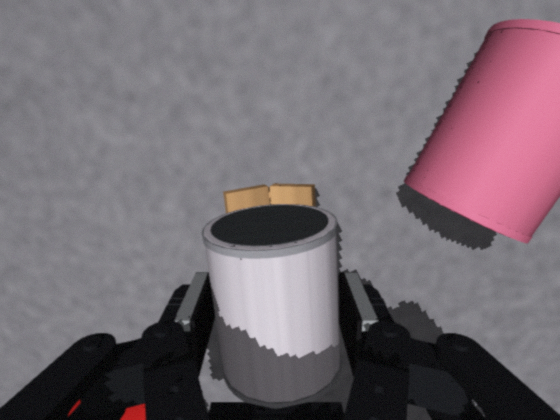

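The gap is 52 mm, the full diameter. I'll lift, then check where the fingertips are against the calibration.

jog_arm(rows=[{"delta_pos": [0,0,-5],"turn": 0,"jaw": 0.6},{"delta_pos": [0,0,-25],"turn": 0,"jaw": 0.6},{"delta_pos": [0,0,-60],"turn": 0,"jaw": 0.6},{"delta_pos": [0,0,-110],"turn": 0,"jaw": 0.6},{"delta_pos": [0,0,-160],"turn": 0,"jaw": 0.6}], squeeze=25)

```text
time_s: 8.0
tcp_pos: [0.4915, -0.2735, 0.185]
ee_rot: [[0.465, 0.886, 0.001], [0.886, -0.465, -0.001], [-0.0, 0.001, -1.0]]
force: [1.5, -0.0, 0.1]
finger_gap: 0.0518
```

Run:
```python
from h import *
s=get_state();T=np.array(s["ee_rot"]);o=np.array(s["tcp_pos"]);print(o,s["force"],s["finger_gap"])
q=grab_frame("wrist"); lm(q,"tin",1)
for d in landmark_of(q,"tin")[:2]: print("tin in tool mm",(T.T@(world(q,d["xyz"])-o)*1000).round(1))
for sy in(-26,26):
  for x in (-11,11):
    for z in(-20,-10,0,10,17):
      X=o+T@(np.array([x,sy,z])/1000); c=np.array(q["R"])@X+q["t"]; c=q["mtx"]@c; print(sy,x,z,(c[:2]/c[2]).round())
p=q["pixels"][200:400,120:440]; cv2.imwrite("pics/g.png",cv2.resize(p,None,fx=2.5,fy=2.5,interpolation=cv2.INTER_CUBIC))
```

```text
[ 0.49147587 -0.27351501  0.18500839] [ 1.45764725 -0.02554584  0.11057302] 0.05178187064707004
tin 0.85 [ 0.3792 -0.307   0.0249] [185. 276.]
tin in tool mm [-81.9 -84.1 160. ]
tin in tool mm [ 63.6  92.3 159.7]
-26 -11 -20 [210. 326.]
-26 -11 -10 [214. 312.]
-26 -11 0 [218. 300.]
-26 -11 10 [221. 289.]
-26 -11 17 [223. 282.]
-26 11 -20 [207. 278.]
-26 11 -10 [211. 267.]
-26 11 0 [215. 257.]
-26 11 10 [218. 248.]
-26 11 17 [220. 242.]
26 -11 -20 [336. 326.]
26 -11 -10 [332. 312.]
26 -11 0 [329. 300.]
26 -11 10 [326. 289.]
26 -11 17 [325. 282.]
26 11 -20 [339. 278.]
26 11 -10 [335. 267.]
26 11 0 [331. 257.]
26 11 10 [328. 248.]
26 11 17 [326. 242.]
```

View pics/g.png

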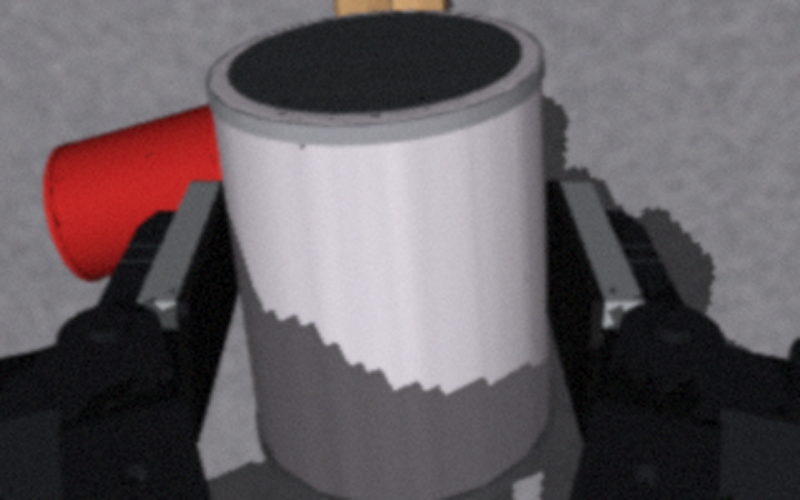

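The tin is held centred, but deep in the jaws: its middle is about 15 mm behind the TCP. The fingertips would reach the tray before the tin does. I'll set it back in the rest and take it about 11 mm higher.

jog_arm(rows=[{"delta_pos": [0,0,60],"turn": 0,"jaw": 0.6},{"delta_pos": [0,0,115],"turn": 0,"jaw": 0.6},{"delta_pos": [0,0,148],"turn": 0,"jaw": 0.6},{"delta_pos": [0,0,158],"turn": 0,"jaw": 0.6},{"delta_pos": [0,0,162],"turn": 0,"jaw": 0.6}])

```text
time_s: 8.78
tcp_pos: [0.4905, -0.2734, 0.0211]
ee_rot: [[0.463, 0.886, -0.002], [0.886, -0.463, 0.001], [-0.001, -0.002, -1.0]]
force: [-9.2, 1.6, 26.4]
finger_gap: 0.0513
```

jog_arm(rows=[{"delta_pos": [0,0,0],"turn": 0,"jaw": 0.0},{"delta_pos": [0,0,0],"turn": 0,"jaw": -0.6},{"delta_pos": [0,0,0],"turn": 0,"jaw": -0.6},{"delta_pos": [0,0,-6],"turn": 0,"jaw": -0.6},{"delta_pos": [0,0,-11],"turn": 0,"jaw": -0.6}])

```text
time_s: 9.4
tcp_pos: [0.4916, -0.2735, 0.0317]
ee_rot: [[0.464, 0.886, 0.0], [0.886, -0.464, -0.0], [0.0, 0.0, -1.0]]
force: [-0.6, -1.4, -0.2]
finger_gap: 0.0681
```

jog_arm(rows=[{"delta_pos": [0,0,0],"turn": 0,"jaw": -0.2},{"delta_pos": [0,0,0],"turn": 0,"jaw": 0.1},{"delta_pos": [0,0,0],"turn": 0,"jaw": 0.3},{"delta_pos": [0,0,0],"turn": 0,"jaw": 0.5},{"delta_pos": [0,0,0],"turn": 0,"jaw": 0.5}])

```text
time_s: 10.02
tcp_pos: [0.4914, -0.2736, 0.0322]
ee_rot: [[0.464, 0.886, 0.0], [0.886, -0.464, -0.0], [-0.0, 0.0, -1.0]]
force: [-2.3, 0.6, 11.2]
finger_gap: 0.0483
```

jog_arm(rows=[{"delta_pos": [0,0,-4],"turn": 0,"jaw": 0.5},{"delta_pos": [0,0,-20],"turn": 0,"jaw": 0.5},{"delta_pos": [0,0,-70],"turn": 0,"jaw": 0.5},{"delta_pos": [0,0,-130],"turn": 0,"jaw": 0.5},{"delta_pos": [0,0,-180],"turn": 0,"jaw": 0.5}])

```text
time_s: 10.65
tcp_pos: [0.4915, -0.2735, 0.2143]
ee_rot: [[0.464, 0.886, 0.001], [0.886, -0.464, -0.001], [-0.0, 0.002, -1.0]]
force: [1.2, 0.0, -1.2]
finger_gap: 0.0482
```

Run:
```python
from h import *
s=get_state();T=np.array(s["ee_rot"]);o=np.array(s["tcp_pos"])
q=grab_frame("wrist"); cv2.imwrite("pics/i.png",q["pixels"])
for d in landmark_of(q,"tin")[:3]: print("tin in tool mm",d["score"],(T.T@(world(q,d["xyz"])-o)*1000).round(1))
t=grab_frame("top"); lm(t,"ramp_mid");lm(t,"lid")
# caddy pose: origin ~(.7095,.004), yaw -2.8
c=np.array([.7095,.004]);y=np.radians(-2.8);r=c-.070*np.array([np.cos(y),np.sin(y)]);print("ramp",r)
plan([r[0],r[1],.213],-2.8)
```

```text
tin in tool mm 0.67 [ 1.4  3.3 -6.3]
tin in tool mm 0.67 [ 62.3  89.4 185.3]
tin in tool mm 0.66 [-79.5 -84.5 191.5]
ramp_mid 0.57 [0.641  0.0148 0.1365] [281. 191.]
lid 0.67 [0.7068 0.004  0.1649] [286. 167.]
lid 0.6 [ 0.6527  0.3371 -0.0025] [184. 194.]
ramp [0.63958357 0.00741948]
shift [317.6   1.4  -1.7] turn -0.434 cur yaw -27.7
```

Tin held. Now moving above the tray.

jog_arm(rows=[{"delta_pos": [60,0,-5],"turn": -0.1,"jaw": 0.5},{"delta_pos": [120,0,-5],"turn": -0.2,"jaw": 0.5},{"delta_pos": [180,0,-5],"turn": -0.3,"jaw": 0.5},{"delta_pos": [240,0,-5],"turn": -0.4,"jaw": 0.5},{"delta_pos": [290,1,-3],"turn": -0.434,"jaw": 0.5}])

```text
time_s: 11.52
tcp_pos: [0.6266, -0.0149, 0.2121]
ee_rot: [[0.046, 0.999, -0.004], [0.999, -0.046, 0.0], [0.0, -0.004, -1.0]]
force: [0.7, -1.0, -0.7]
finger_gap: 0.048
```

Run:
```python
from h import *
plan([.640,.009,.195],-2.8)
s=get_state();print(s["finger_gap"],s["force"])
```

```text
shift [24.5 12.4 17.1] turn 0.003 cur yaw -2.7
0.04803040911615102 [ 0.74380943 -0.95617682 -0.70692581]
```

jog_arm(rows=[{"delta_pos": [20,10,5],"turn": 0,"jaw": 0.5},{"delta_pos": [24,12,17],"turn": 0,"jaw": 0.5},{"delta_pos": [24,12,24],"turn": 0,"jaw": 0.5},{"delta_pos": [24,12,30],"turn": 0,"jaw": 0.5},{"delta_pos": [24,12,34],"turn": 0,"jaw": 0.5}])

```text
time_s: 12.15
tcp_pos: [0.6397, 0.0051, 0.1799]
ee_rot: [[0.051, 0.999, -0.0], [0.999, -0.051, -0.0], [-0.0, -0.0, -1.0]]
force: [-0.1, 0.1, -0.2]
finger_gap: 0.0481
```

Run:
```python
from h import *
s=get_state();print(s["tcp_pos"],s["force"])
p=grab_frame("scene");t=grab_frame("top")
a=cv2.resize(p["pixels"][120:280,210:400],(475,400),interpolation=cv2.INTER_CUBIC)
b=cv2.resize(t["pixels"][110:270,220:350],(325,400),interpolation=cv2.INTER_CUBIC)
cv2.imwrite("pics/j.png",np.hstack([a,b]))
```

```text
[0.63968015 0.00511172 0.1798834 ] [-0.0987093   0.12570118 -0.24220815]
```

View pics/j.png

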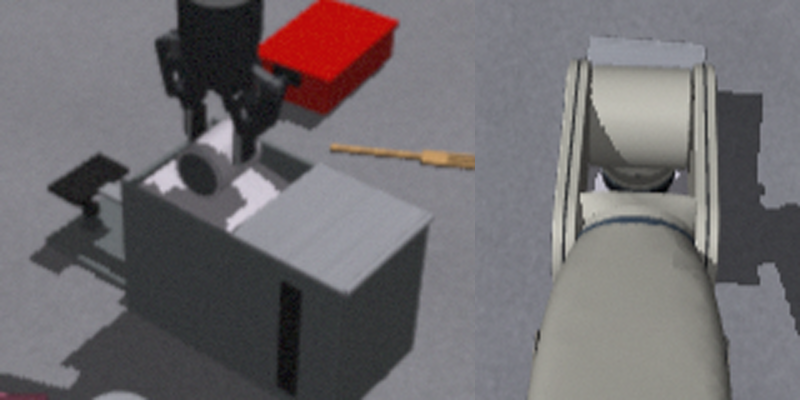

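The tin hangs square between the tray walls at about (205,160) in the crop, with the lid shut. I'll lower it gently and watch the force.

jog_arm(rows=[{"delta_pos": [3,0,2],"turn": 0,"jaw": 0.5},{"delta_pos": [4,0,4],"turn": 0,"jaw": 0.5},{"delta_pos": [4,0,6],"turn": 0,"jaw": 0.5},{"delta_pos": [4,0,8],"turn": 0,"jaw": 0.5},{"delta_pos": [4,0,9],"turn": 0,"jaw": 0.5}])

```text
time_s: 12.88
tcp_pos: [0.6402, 0.0103, 0.1711]
ee_rot: [[0.049, 0.999, -0.0], [0.999, -0.049, 0.0], [-0.0, -0.0, -1.0]]
force: [-0.5, 0.3, 0.0]
finger_gap: 0.0483
```

jog_arm(rows=[{"delta_pos": [0,0,1],"turn": 0,"jaw": 0.5},{"delta_pos": [0,0,2],"turn": 0,"jaw": 0.5},{"delta_pos": [0,0,3],"turn": 0,"jaw": 0.5},{"delta_pos": [0,0,4],"turn": 0,"jaw": 0.5},{"delta_pos": [0,0,4],"turn": 0,"jaw": 0.5}])

```text
time_s: 13.5
tcp_pos: [0.6402, 0.0103, 0.1672]
ee_rot: [[0.049, 0.999, -0.0], [0.999, -0.049, -0.0], [-0.0, -0.0, -1.0]]
force: [-0.4, -0.5, -0.3]
finger_gap: 0.048
```

jog_arm(rows=[{"delta_pos": [0,0,1],"turn": 0,"jaw": 0.5},{"delta_pos": [0,0,2],"turn": 0,"jaw": 0.5},{"delta_pos": [0,0,3],"turn": 0,"jaw": 0.5},{"delta_pos": [0,0,4],"turn": 0,"jaw": 0.5},{"delta_pos": [0,0,4],"turn": 0,"jaw": 0.5}])

```text
time_s: 14.12
tcp_pos: [0.6402, 0.0103, 0.1631]
ee_rot: [[0.049, 0.999, -0.0], [0.999, -0.049, 0.0], [0.0, -0.0, -1.0]]
force: [0.4, 1.6, -0.7]
finger_gap: 0.0482
```

jog_arm(rows=[{"delta_pos": [0,0,1],"turn": 0,"jaw": 0.5},{"delta_pos": [0,0,1],"turn": 0,"jaw": 0.5},{"delta_pos": [0,0,2],"turn": 0,"jaw": 0.5},{"delta_pos": [0,0,2],"turn": 0,"jaw": 0.5},{"delta_pos": [0,0,2],"turn": 0,"jaw": 0.5}])

```text
time_s: 14.75
tcp_pos: [0.6403, 0.0103, 0.1613]
ee_rot: [[0.049, 0.999, -0.0], [0.999, -0.049, 0.0], [0.0, -0.0, -1.0]]
force: [0.4, -0.0, -1.1]
finger_gap: 0.0477
```

jog_arm(rows=[{"delta_pos": [0,0,1],"turn": 0,"jaw": 0.5},{"delta_pos": [0,0,1],"turn": 0,"jaw": 0.5},{"delta_pos": [0,0,2],"turn": 0,"jaw": 0.5},{"delta_pos": [0,0,2],"turn": 0,"jaw": 0.5},{"delta_pos": [0,0,2],"turn": 0,"jaw": 0.5}])

```text
time_s: 15.38
tcp_pos: [0.6405, 0.0102, 0.1602]
ee_rot: [[0.049, 0.999, 0.001], [0.999, -0.049, -0.0], [-0.0, 0.001, -1.0]]
force: [-0.8, -1.5, 5.8]
finger_gap: 0.0482
```

Contact at about 6 N. Opening a little, then straight up.

jog_arm(rows=[{"delta_pos": [0,0,-1],"turn": 0,"jaw": -0.2},{"delta_pos": [0,0,-1],"turn": 0,"jaw": -0.35},{"delta_pos": [0,0,-1],"turn": 0,"jaw": -0.45},{"delta_pos": [0,0,-1],"turn": 0,"jaw": -0.45},{"delta_pos": [0,0,-1],"turn": 0,"jaw": -0.45}])

```text
time_s: 16.0
tcp_pos: [0.6403, 0.0103, 0.1602]
ee_rot: [[0.049, 0.999, -0.0], [0.999, -0.049, 0.0], [0.0, -0.0, -1.0]]
force: [0.5, 0.0, 0.4]
finger_gap: 0.062
```

jog_arm(rows=[{"delta_pos": [0,0,-8],"turn": 0,"jaw": -0.45},{"delta_pos": [0,0,-20],"turn": 0,"jaw": -0.45},{"delta_pos": [0,0,-35],"turn": 0,"jaw": -0.45},{"delta_pos": [0,0,-60],"turn": 0,"jaw": -0.45},{"delta_pos": [0,0,-90],"turn": 0,"jaw": -0.45}])

```text
time_s: 16.62
tcp_pos: [0.6401, 0.0103, 0.2518]
ee_rot: [[0.049, 0.999, -0.0], [0.999, -0.049, 0.0], [0.0, -0.0, -1.0]]
force: [0.3, -0.7, -0.1]
finger_gap: 0.0618
```

Run:
```python
from h import *
p=grab_frame("scene");w=grab_frame("wrist")
lm(p,"tin");lm(w,"tin"); lm(p,"pad");lm(w,"pad");lm(p,"pedal");
a=cv2.resize(p["pixels"][120:280,210:400],(475,400),interpolation=cv2.INTER_CUBIC)
b=cv2.resize(w["pixels"],(325,244)); b=cv2.copyMakeBorder(b,0,156,0,0,0)
cv2.imwrite("pics/k.png",np.hstack([a,b]))
c=np.array([.7095,.004]);y=np.radians(-2.8);r=c-.25*np.array([np.cos(y),np.sin(y)]);print("pad",r)
plan([r[0],r[1],.25],-2.8)
```

```text
tin 0.97 [ 0.3828 -0.3067  0.0269] [132. 259.]
tin 0.79 [0.6811 0.0098 0.1565] [311. 197.]
tin 0.75 [ 0.6037 -0.2628  0.0256] [212. 290.]
tin 0.93 [ 0.6008 -0.2603  0.0279] [251. 385.]
tin 0.84 [0.6796 0.0099 0.158 ] [325. 210.]
tin 0.35 [0.4597 0.0141 0.0718] [ 76. 189.]
pad 0.95 [0.4636 0.0195 0.0749] [246. 190.]
pad 0.59 [0.6367 0.0102 0.1425] [296. 195.]
pad 0.4 [ 0.488   0.4364 -0.0007] [339. 149.]
pad 0.92 [0.4562 0.017  0.0721] [ 72. 187.]
pad [0.45979847 0.01621244]
shift [  -2.9 -179.9   -0.4] turn -0.0 cur yaw -2.8
```

View pics/k.png

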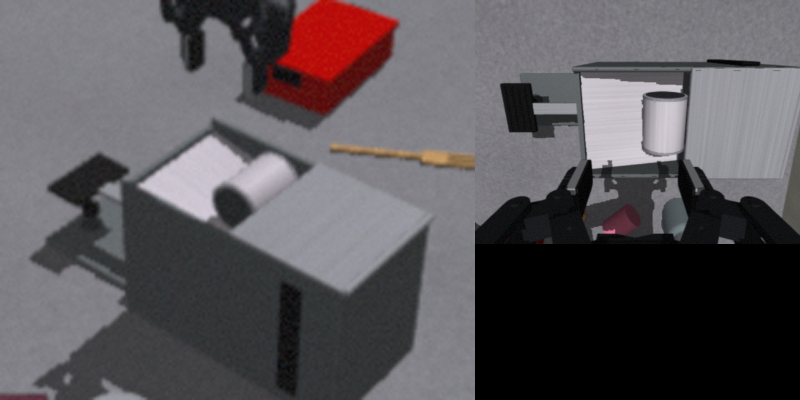

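The tin lies against the shut lid: measured at (0.680, 0.010, 0.157), about 30 mm before the lid's edge, visible at (255,190) in the crop. The hand is clear. Next I shut the fingers and go over the pad at (0.460, 0.0165).

jog_arm(rows=[{"delta_pos": [-1,-60,0],"turn": 0,"jaw": 0.2},{"delta_pos": [-2,-120,0],"turn": 0,"jaw": 0.6},{"delta_pos": [-2,-180,0],"turn": 0,"jaw": 1},{"delta_pos": [-2,-180,55],"turn": 0,"jaw": 1},{"delta_pos": [-2,-180,110],"turn": 0,"jaw": 1}])

```text
time_s: 17.6
tcp_pos: [0.4604, 0.0171, 0.1401]
ee_rot: [[0.049, 0.999, 0.004], [0.999, -0.049, 0.0], [0.0, 0.004, -1.0]]
force: [0.8, 0.8, 0.6]
finger_gap: 0.0002
```

jog_arm(rows=[{"delta_pos": [0,0,10],"turn": 0,"jaw": 1},{"delta_pos": [0,0,20],"turn": 0,"jaw": 1},{"delta_pos": [0,0,30],"turn": 0,"jaw": 1},{"delta_pos": [0,0,36],"turn": 0,"jaw": 1},{"delta_pos": [0,0,40],"turn": 0,"jaw": 1}])

```text
time_s: 18.23
tcp_pos: [0.4608, 0.0171, 0.1004]
ee_rot: [[0.049, 0.999, 0.001], [0.999, -0.049, 0.0], [0.0, 0.001, -1.0]]
force: [-0.1, 0.3, -0.7]
finger_gap: 0.0
```

jog_arm(rows=[{"delta_pos": [0,0,4],"turn": 0,"jaw": 1},{"delta_pos": [0,0,8],"turn": 0,"jaw": 1},{"delta_pos": [0,0,10],"turn": 0,"jaw": 1},{"delta_pos": [0,0,12],"turn": 0,"jaw": 1},{"delta_pos": [0,0,13],"turn": 0,"jaw": 1}])

```text
time_s: 18.85
tcp_pos: [0.4604, 0.0171, 0.0872]
ee_rot: [[0.049, 0.999, -0.0], [0.999, -0.049, 0.0], [0.0, -0.0, -1.0]]
force: [-0.9, -0.3, -0.2]
finger_gap: -0.0
```

jog_arm(rows=[{"delta_pos": [0,0,1],"turn": 0,"jaw": 1},{"delta_pos": [0,0,2],"turn": 0,"jaw": 1},{"delta_pos": [0,0,3],"turn": 0,"jaw": 1},{"delta_pos": [0,0,4],"turn": 0,"jaw": 1},{"delta_pos": [0,0,5],"turn": 0,"jaw": 1}])

```text
time_s: 19.48
tcp_pos: [0.4604, 0.0171, 0.0822]
ee_rot: [[0.049, 0.999, -0.0], [0.999, -0.049, -0.0], [-0.0, -0.0, -1.0]]
force: [-0.1, -0.3, -0.7]
finger_gap: -0.0002
```

jog_arm(rows=[{"delta_pos": [0,0,1],"turn": 0,"jaw": 1},{"delta_pos": [0,0,2],"turn": 0,"jaw": 1},{"delta_pos": [0,0,3],"turn": 0,"jaw": 1},{"delta_pos": [0,0,4],"turn": 0,"jaw": 1},{"delta_pos": [0,0,5],"turn": 0,"jaw": 1}])

```text
time_s: 20.1
tcp_pos: [0.4604, 0.0171, 0.0772]
ee_rot: [[0.049, 0.999, -0.0], [0.999, -0.049, 0.0], [-0.0, -0.0, -1.0]]
force: [-0.2, 0.6, -0.4]
finger_gap: 0.0002
```

Run:
```python
from h import *
p=grab_frame("scene");w=grab_frame("wrist")
lm(p,"pad",1);lm(w,"pad",1)
s=get_state();print(s["force"],s["tcp_pos"])
a=cv2.resize(p["pixels"][130:250,210:330],(400,400),interpolation=cv2.INTER_CUBIC)
b=cv2.resize(w["pixels"],(400,300)); b=cv2.copyMakeBorder(b,0,100,0,0,0)
cv2.imwrite("pics/l.png",np.hstack([a,b]))
```

```text
pad 0.82 [0.4606 0.0198 0.0762] [245. 189.]
pad 0.61 [0.4593 0.0175 0.0694] [271. 270.]
[0.80350693 0.29531488 0.87635676] [0.46044187 0.01710564 0.07725532]
```

View pics/l.png

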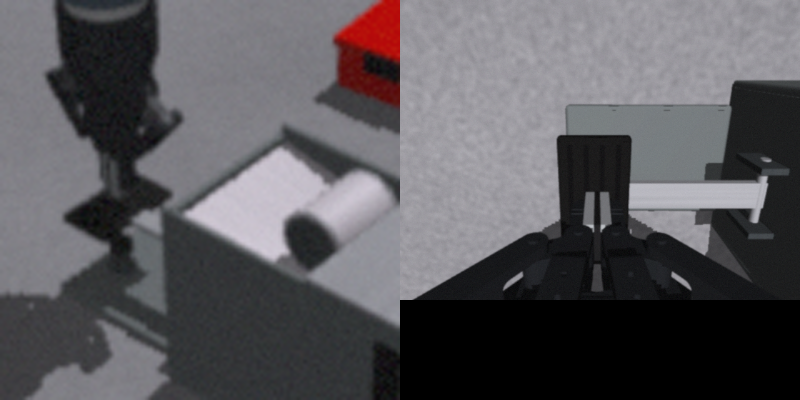

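The shut fingers stand over the middle of the pad, at (115,190) in the crop, and aren't touching yet. The tips sit higher than their nominal position. I'm continuing in small steps.

jog_arm(rows=[{"delta_pos": [0,0,1.5],"turn": 0,"jaw": 1},{"delta_pos": [0,0,3],"turn": 0,"jaw": 1},{"delta_pos": [0,0,4.5],"turn": 0,"jaw": 1},{"delta_pos": [0,0,6],"turn": 0,"jaw": 1},{"delta_pos": [0,0,7],"turn": 0,"jaw": 1}])

```text
time_s: 20.92
tcp_pos: [0.4604, 0.0171, 0.0701]
ee_rot: [[0.049, 0.999, -0.0], [0.999, -0.049, -0.0], [-0.0, -0.0, -1.0]]
force: [-0.1, 0.4, 0.3]
finger_gap: -0.0003
```

jog_arm(rows=[{"delta_pos": [0,0,1.5],"turn": 0,"jaw": 1},{"delta_pos": [0,0,3],"turn": 0,"jaw": 1},{"delta_pos": [0,0,4.5],"turn": 0,"jaw": 1},{"delta_pos": [0,0,6],"turn": 0,"jaw": 1},{"delta_pos": [0,0,7],"turn": 0,"jaw": 1}])

```text
time_s: 21.55
tcp_pos: [0.4604, 0.0171, 0.0634]
ee_rot: [[0.049, 0.999, -0.0], [0.999, -0.049, 0.0], [0.0, -0.0, -1.0]]
force: [-1.5, 0.0, 5.5]
finger_gap: 0.0001
```

Contact at 5.5 N with TCP z about 0.0645. Now I press along the arc.

jog_arm(rows=[{"delta_pos": [0,0,2],"turn": 0,"jaw": 1},{"delta_pos": [0,0,4],"turn": 0,"jaw": 1},{"delta_pos": [0,0,6],"turn": 0,"jaw": 1},{"delta_pos": [0,0,8],"turn": 0,"jaw": 1},{"delta_pos": [0,0,10],"turn": 0,"jaw": 1}])

```text
time_s: 22.18
tcp_pos: [0.4607, 0.0171, 0.0535]
ee_rot: [[0.049, 0.999, 0.001], [0.999, -0.049, -0.0], [-0.0, 0.001, -1.0]]
force: [-1.7, 0.2, 5.4]
finger_gap: -0.0001
```

jog_arm(rows=[{"delta_pos": [0,0.3,2],"turn": 0,"jaw": 1},{"delta_pos": [0,0.6,4],"turn": 0,"jaw": 1},{"delta_pos": [0,0.9,6],"turn": 0,"jaw": 1},{"delta_pos": [0,1.2,8],"turn": 0,"jaw": 1},{"delta_pos": [0,1.5,10],"turn": 0,"jaw": 1}])

```text
time_s: 22.8
tcp_pos: [0.4619, 0.017, 0.0434]
ee_rot: [[0.049, 0.999, 0.0], [0.999, -0.049, 0.0], [0.0, 0.0, -1.0]]
force: [-1.8, 0.2, 5.4]
finger_gap: 0.0
```

jog_arm(rows=[{"delta_pos": [0,0.2,1],"turn": 0,"jaw": 1},{"delta_pos": [0,0.4,2],"turn": 0,"jaw": 1},{"delta_pos": [0,0.6,3],"turn": 0,"jaw": 1},{"delta_pos": [0,0.8,4],"turn": 0,"jaw": 1},{"delta_pos": [0,0.8,4],"turn": 0,"jaw": 1}])

```text
time_s: 23.42
tcp_pos: [0.4627, 0.017, 0.0394]
ee_rot: [[0.049, 0.999, -0.0], [0.999, -0.049, -0.0], [-0.0, -0.0, -1.0]]
force: [-1.4, 0.2, 5.7]
finger_gap: -0.0001
```

jog_arm(rows=[{"delta_pos": [0,0.1,0.5],"turn": 0,"jaw": 1},{"delta_pos": [0,0.2,1],"turn": 0,"jaw": 1},{"delta_pos": [0,0.3,1.5],"turn": 0,"jaw": 1},{"delta_pos": [0,0.3,1.5],"turn": 0,"jaw": 1},{"delta_pos": [0,0.3,1.5],"turn": 0,"jaw": 1}])

```text
time_s: 24.05
tcp_pos: [0.463, 0.017, 0.0383]
ee_rot: [[0.049, 0.999, 0.0], [0.999, -0.049, 0.0], [0.0, 0.0, -1.0]]
force: [-3.3, 0.6, 12.3]
finger_gap: 0.0002
```

Force jumped to 12.3 N, so the pedal is on the stop. A touch more for a firm seat, then check the tin.

jog_arm(rows=[{"delta_pos": [0,0,0.2],"turn": 0,"jaw": 1},{"delta_pos": [0,0,0.4],"turn": 0,"jaw": 1},{"delta_pos": [0,0,0.4],"turn": 0,"jaw": 1},{"delta_pos": [0,0,0.4],"turn": 0,"jaw": 1},{"delta_pos": [0,0,0.4],"turn": 0,"jaw": 1}])

```text
time_s: 24.68
tcp_pos: [0.463, 0.017, 0.0381]
ee_rot: [[0.049, 0.999, 0.0], [0.999, -0.049, -0.0], [0.0, 0.0, -1.0]]
force: [-3.5, 1.0, 13.3]
finger_gap: 0.0002
```

Run:
```python
from h import *
p=grab_frame("scene");w=grab_frame("wrist")
lm(p,"tin");lm(p,"pad",1);lm(p,"lid",1);lm(w,"pad",1);lm(w,"tin")
s=get_state();print(s["force"],s["tcp_pos"])
cv2.imwrite("pics/m.png",cv2.resize(p["pixels"][120:280,210:400],None,fx=3,fy=3,interpolation=cv2.INTER_CUBIC))
```

```text
tin 0.62 [ 0.6054 -0.2613  0.024 ] [213. 291.]
tin 0.6 [ 0.3842 -0.3093  0.0295] [132. 259.]
pad 0.72 [0.4645 0.0143 0.0455] [246. 200.]
lid 0.78 [0.7357 0.0033 0.2405] [331. 177.]
[-3.79577441 -0.28772611 13.89796729] [0.46303282 0.01698184 0.0381016 ]
```

View pics/m.png

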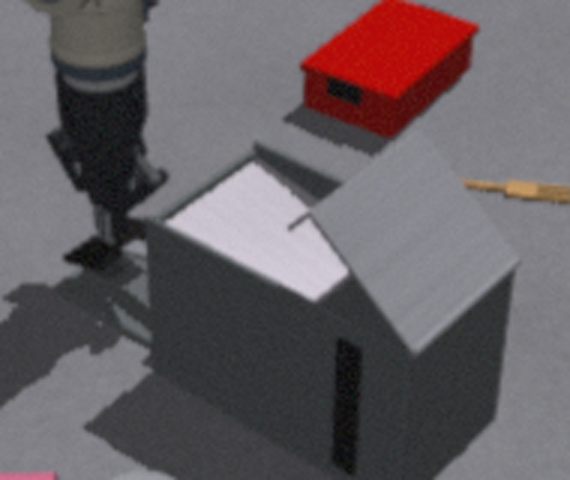

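The tin has rolled in: the tray is empty and the lid is raised to (310,215) in the crop. The pedal sits on the stop at 13.9 N. One small extra press, then I ease up slowly.

jog_arm(rows=[{"delta_pos": [0,0,0.3],"turn": 0,"jaw": 1},{"delta_pos": [0,0,0.5],"turn": 0,"jaw": 1},{"delta_pos": [0,0,0.5],"turn": 0,"jaw": 1},{"delta_pos": [0,0,0.5],"turn": 0,"jaw": 1},{"delta_pos": [0,0,0.5],"turn": 0,"jaw": 1}])

```text
time_s: 25.65
tcp_pos: [0.4631, 0.017, 0.0378]
ee_rot: [[0.049, 0.999, 0.0], [0.999, -0.049, 0.0], [0.0, 0.0, -1.0]]
force: [-4.5, 0.0, 15.8]
finger_gap: -0.0002
```

jog_arm(rows=[{"delta_pos": [0,-0.1,-0.6],"turn": 0,"jaw": 1},{"delta_pos": [0,-0.2,-1.5],"turn": 0,"jaw": 1},{"delta_pos": [0,-0.4,-2.5],"turn": 0,"jaw": 1},{"delta_pos": [0,-0.6,-3.5],"turn": 0,"jaw": 1},{"delta_pos": [0,-0.8,-4.5],"turn": 0,"jaw": 1}])

```text
time_s: 26.28
tcp_pos: [0.4622, 0.017, 0.0416]
ee_rot: [[0.049, 0.999, 0.0], [0.999, -0.049, 0.0], [0.0, 0.0, -1.0]]
force: [-0.9, -0.1, 6.5]
finger_gap: 0.0001
```

jog_arm(rows=[{"delta_pos": [0,-0.2,-1],"turn": 0,"jaw": 1},{"delta_pos": [0,-0.4,-2],"turn": 0,"jaw": 1},{"delta_pos": [0,-0.6,-3],"turn": 0,"jaw": 1},{"delta_pos": [0,-0.7,-4],"turn": 0,"jaw": 1},{"delta_pos": [0,-0.8,-5],"turn": 0,"jaw": 1}])

```text
time_s: 26.9
tcp_pos: [0.4614, 0.0171, 0.0466]
ee_rot: [[0.049, 0.999, 0.0], [0.999, -0.049, 0.0], [0.0, 0.0, -1.0]]
force: [-1.0, 0.1, 5.8]
finger_gap: 0.0002
```

jog_arm(rows=[{"delta_pos": [0,-0.1,-1],"turn": 0,"jaw": 1},{"delta_pos": [0,-0.3,-2],"turn": 0,"jaw": 1},{"delta_pos": [0,-0.4,-3],"turn": 0,"jaw": 1},{"delta_pos": [0,-0.5,-4],"turn": 0,"jaw": 1},{"delta_pos": [0,-0.6,-5],"turn": 0,"jaw": 1}])

```text
time_s: 27.52
tcp_pos: [0.4608, 0.0171, 0.0516]
ee_rot: [[0.049, 0.999, 0.0], [0.999, -0.049, -0.0], [-0.0, 0.0, -1.0]]
force: [-1.2, -0.3, 6.9]
finger_gap: -0.0002
```

jog_arm(rows=[{"delta_pos": [0,0,-1],"turn": 0,"jaw": 1},{"delta_pos": [0,0,-2],"turn": 0,"jaw": 1},{"delta_pos": [0,0,-3],"turn": 0,"jaw": 1},{"delta_pos": [0,0,-4],"turn": 0,"jaw": 1},{"delta_pos": [0,0,-5],"turn": 0,"jaw": 1}])

```text
time_s: 28.15
tcp_pos: [0.4605, 0.0171, 0.0566]
ee_rot: [[0.049, 0.999, -0.0], [0.999, -0.049, 0.0], [0.0, -0.0, -1.0]]
force: [-1.8, 0.5, 4.9]
finger_gap: 0.0001
```

Contact has been kept all the way. The last 8 mm go slower.

jog_arm(rows=[{"delta_pos": [0,0,-0.6],"turn": 0,"jaw": 1},{"delta_pos": [0,0,-1.2],"turn": 0,"jaw": 1},{"delta_pos": [0,0,-1.8],"turn": 0,"jaw": 1},{"delta_pos": [0,0,-2.4],"turn": 0,"jaw": 1},{"delta_pos": [0,0,-3],"turn": 0,"jaw": 1}])

```text
time_s: 28.78
tcp_pos: [0.4604, 0.0171, 0.0595]
ee_rot: [[0.049, 0.999, -0.001], [0.999, -0.049, 0.0], [-0.0, -0.001, -1.0]]
force: [-3.2, 0.8, 4.9]
finger_gap: 0.0002
```

jog_arm(rows=[{"delta_pos": [0,0,-0.5],"turn": 0,"jaw": 1},{"delta_pos": [0,0,-1],"turn": 0,"jaw": 1},{"delta_pos": [0,0,-1.5],"turn": 0,"jaw": 1},{"delta_pos": [0,0,-2],"turn": 0,"jaw": 1},{"delta_pos": [0,0,-2.5],"turn": 0,"jaw": 1}])

```text
time_s: 29.4
tcp_pos: [0.4604, 0.0171, 0.062]
ee_rot: [[0.049, 0.999, -0.001], [0.999, -0.049, 0.0], [-0.0, -0.001, -1.0]]
force: [-2.1, 0.5, 5.2]
finger_gap: -0.0002
```

jog_arm(rows=[{"delta_pos": [0,0,-0.5],"turn": 0,"jaw": 1},{"delta_pos": [0,0,-1],"turn": 0,"jaw": 1},{"delta_pos": [0,0,-1.5],"turn": 0,"jaw": 1},{"delta_pos": [0,0,-2],"turn": 0,"jaw": 1},{"delta_pos": [0,0,-2.5],"turn": 0,"jaw": 1}])

```text
time_s: 30.02
tcp_pos: [0.4605, 0.0171, 0.0645]
ee_rot: [[0.049, 0.999, -0.001], [0.999, -0.049, 0.0], [-0.0, -0.001, -1.0]]
force: [-2.7, 0.3, 4.8]
finger_gap: 0.0
```

jog_arm(rows=[{"delta_pos": [0,0,-0.5],"turn": 0,"jaw": 1},{"delta_pos": [0,0,-1],"turn": 0,"jaw": 1},{"delta_pos": [0,0,-1.5],"turn": 0,"jaw": 1},{"delta_pos": [0,0,-2],"turn": 0,"jaw": 1},{"delta_pos": [0,0,-2.5],"turn": 0,"jaw": 1}])

```text
time_s: 30.65
tcp_pos: [0.4609, 0.0171, 0.0668]
ee_rot: [[0.049, 0.999, 0.0], [0.999, -0.049, 0.0], [0.0, 0.0, -1.0]]
force: [-0.5, 0.1, 0.7]
finger_gap: 0.0
```

jog_arm(rows=[{"delta_pos": [0,0,-0.5],"turn": 0,"jaw": 1},{"delta_pos": [0,0,-1],"turn": 0,"jaw": 1},{"delta_pos": [0,0,-1.5],"turn": 0,"jaw": 1},{"delta_pos": [0,0,-2],"turn": 0,"jaw": 1},{"delta_pos": [0,0,-3],"turn": 0,"jaw": 1}])

```text
time_s: 31.28
tcp_pos: [0.4608, 0.0171, 0.0699]
ee_rot: [[0.049, 0.999, -0.0], [0.999, -0.049, 0.0], [0.0, -0.0, -1.0]]
force: [-0.3, -1.3, -0.5]
finger_gap: 0.0005
```

jog_arm(rows=[{"delta_pos": [0,0,-10],"turn": 0,"jaw": 1},{"delta_pos": [0,0,-40],"turn": 0,"jaw": 1},{"delta_pos": [0,0,-90],"turn": 0,"jaw": 1},{"delta_pos": [0,0,-130],"turn": 0,"jaw": 1},{"delta_pos": [0,0,-130],"turn": 0,"jaw": 1}])

```text
time_s: 31.9
tcp_pos: [0.463, 0.0171, 0.2035]
ee_rot: [[0.049, 0.999, 0.007], [0.999, -0.049, 0.0], [0.0, 0.007, -1.0]]
force: [0.7, -0.1, -0.0]
finger_gap: 0.0003
```

Run:
```python
from h import *
p=grab_frame("scene")
lm(p,"tin");lm(p,"pad",1);lm(p,"lid",1)
s=get_state();print(s["force"],s["time_s"])
cv2.imwrite("pics/n.png",p["pixels"])
```

```text
tin 0.61 [ 0.6042 -0.2608  0.0248] [213. 290.]
pad 0.85 [0.4615 0.0201 0.0757] [245. 189.]
lid 0.9 [0.7103 0.003  0.1627] [320. 201.]
[ 0.00362298 -0.38666026  0.19618808] 32.1
```

View pics/n.png

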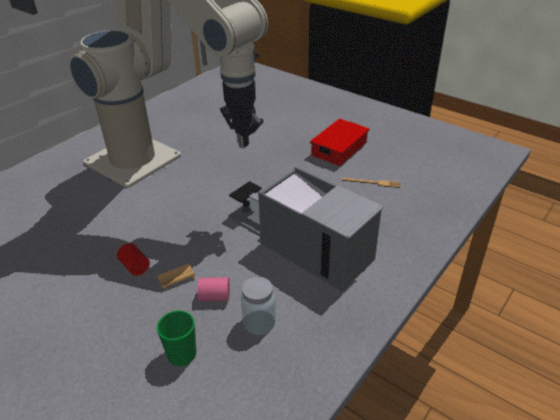

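The lid is shut at (320,201), the pedal is back up at (245,190), and the rest at (176,276) and the tray are empty. The other things on the bench are unmoved. Handing in.

```bash
python3 -c "
from plant import *
print(finish_job())"
```

```text
the job is handed in; nothing more can be done
None
```

The tin is in the caddy with the lid shut, and the job was handed in at about 32 s of the 67 s allowed.

- **Tin:** I laid the silver tin on the tray and let go. It rolled down and lay against the shut lid, measured at (0.680, 0.010, 0.157).
- **Pedal:** I pressed it along its arc until the force rose sharply from about 6 N, which marked the rubber stop. The highest reading was 15.8 N. A picture with the pedal down showed the lid raised and the tray empty. I then eased it up, slowest at the end, with contact kept until it was back at rest.
- **Last checks:** The lid measured 163 mm high and the pad 76 mm, both at their rest heights. The tray and the rest are empty, and the bystanders and the red and pink tins look unmoved. The tin was never seen inside the bin; that it is there follows from the empty tray.

**What disagreed or went wrong:**
- **Fingertips:** They touched the pedal pad about 27 mm later than the stated overhang implies.
- **Grip:** The first closing was too high on the tin, and I regripped it in the rest a few times. Setting it back once pressed on the rest with about 26 N along the vertical.

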